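Shake the spacers out over the parts tray

ROBOT

A 6-joint arm with a two-finger parallel gripper is mounted at the origin on the work surface. World frame = base frame: x ahead of the robot, y to its left, z up, the work surface at z = 0. Lengths are in mm, angles in rad, forces in N, time in s.
With the tool pointing down it reaches from about 350 to 725 mm from the base axis. Payload 4.3 kg.
Tool frame: the origin (TCP) lies at the very end of the fingers, on their centre line; the grasp point (between the pads) lies arm.grasp_offset behind it (arm.grasp_offset is the distance from the TCP to the grasp point, in mm); z points along the fingers, y is the line along which they close (so a half turn about z gives the same grasp; the last joint's range is limited). The gripper opens to 85 mm and grips with 20 to 120 N. Pads are 22 mm wide; open, the fingers measure 114 mm over their backs; the gripper's body (76 mm by 85 mm) begins 54 mm behind the grasp point. The pads swing forward as they close: fully open they stand 13 mm farther back than shut.
Start: joints at [1.116, 0.377, 0.081, 1.274, 0, 1.46], TCP at [194.363, 541.193, 231.329] pointing down, gripper open.
Joint ranges: [-2.72, 2.72], [-0.84, 1.66], [-1.02, 1.22], [-1.77, 2.12], [-1.37, 1.28], [-3.14, 3.14]. Speed limits (rad/s): [2.57, 2.57, 3.14, 3.14, 3.14, 3.14].

INTERFACE

Orientations are given as a unit quaternion [x, y, z, w].
In Python, from station import arm, grab_frame, get_calibration, look_for, outline_of gives the robot as it stands.
- The arm moves only by the shell command python3 -m creep 'ROWS' [FORCE]. ROWS is JSON, a list of rows, each a list of 3 entries, a list of its own where there are three numbers: the shift along the tool's x, y, z in m, then the turn, a rotation vector about the tool's x, y, z in degrees, then the finger opening in m, from 0 to 0.0854. A call has 1 to 8 rows; each row shifts and turns the commanded pose from where the row before left it, along the tool's axes as they then stand; what a row does not reach is not made up. A row lasts 1/8 s, in which the tool goes at most 62.5 mm and 10.7 degrees, less where a joint would pass 70% of its speed; a pose out of reach is approached as far as the arm can. A call is refused whole if a number of a shift passes 0.0625 or a number of a turn 10.7, either way. A call with a gripper value outside its range is refused whole. The fingers move at their own pace and stop on an object; FORCE is the grip in N (left out, the last holds). Time passes only in rows, so rows that do not move let the fingers close. It gives the time, the measured TCP pose, the force, the opening and the grip force at its end, in the units of the state.
- arm.sense(): the state, without advancing time (a new reading comes with each control period).
- grab_frame(name): name is "scene" or "top" or "wrist"; returns (picture, depth): 384x512x3 uint8, blue, green, red; 384x512 float32, mm along the optical axis (not along the pixel's ray), 0 where there is no reading.
- get_calibration(name): a dict with "fx", "fy", "cx", "cy" (pixels), "pose" (4x4, takes a point from camera to world coordinates). Camera axes: x right, y down, z forward; pixel columns grow to the right and rows downward; lengths in mm; the calibration is good to about 2 mm. The wrist camera is an equidistant fisheye: a pixel r from the principal point sees the ray r / f radians off the axis. A picture is of the moment at which its call begins: read the wrist's pose just before it. get_calibration takes no time and is no camera call; for the wrist camera it gives the pose at the moment of the call.
- arm.hand_in(): hands the job in; it is judged then, once.
Trained networks look in the newest picture that a camera, given by its name, has taken for a name from the list of things; names that differ only in an ending like _2 or _b are one class to them, and where a whole thing is asked for, a point or a joint stands for the part that bears it (a point fixed in the world has none). Each returns a list of dicts, best first, with "conf" (0 to 1); they miss things now and then, are a little off and sometimes report something else, mostly with a low value. They report only what shows in the picture. A call takes as long as a camera call. They do not tell look-alikes from the thing itself.
- look_for(target, camera): "extent" ([left, top, right, bottom] in pixels, round what is visible of it).
- outline_of(target, camera): "mask" (384x512 bool, what is visible of it) and "extent" ([left, top, right, bottom] in pixels, round what is visible of it).
The state is a dict: "time_s": time; "joints": joint angles; "joint_vel": joint speeds; "tau": joint torques, N m; "ee_pos": TCP position; "orientation": TCP orientation; "contact_force": force on the tool from outside, world axes, zero at the start; "torque": the same for the moment, N m; "finger_gap": finger opening in mm; "grip_force": force on a finger pad.
Only numpy, scipy, OpenCV 4.12 (cv2) and the standard library are available. Lean on these libraries where they do the work, as an engineer would, in place of code of your own. Each camera call takes 0.05 s, during which the arm holds its last target. There are 200 camera calls.

TASK

Pick up the spacer shaker from the green mat by its red fin and, rocking it back and forth over the blue tray, spread all six brass spacers evenly over its four compartments, so that none is left empty and none gets more than three. Then set the empty shaker down flat and lengthwise, wholly on the orange mat. Do not handle the spacers with the gripper, and leave the other things on the bench where they are.

Things in the scene. Friction and masses are not known exactly. Their poses are not given: they have to be found in the camera images.
- shaker: The spacer shaker: a flat black box 130 long (x) x 45 wide (y) x 20 high, roof slit over each of its two lanes so that the spacers show, a yellow plate at its closed +x end, and a red upright grip fin on top: 46 (x) x 14 (y), z = 20 to 62, centred; grip the fin across y at about z = 45. Origin: centre of its underside, z up. About 150 g. Stands on the green mat at first.
- mouth (a point): Middle of the lower edge of the shaker's open mouth (17 wide, 13 high), in its -x end: at x = -65, y = -10, z = 4 mm in the shaker's frame; axes as the shaker. Each rock lets out one spacer (at times none or two): tip the mouth up about 30 to 35 degrees for half a second, and one slides round into the exit lane; tip it down as far, and it slides out of the mouth.
- tray: Blue square parts tray, fixed, 176 x 176 outside, floor 6 thick, outer walls 4 thick and 24 high, cross of white ribs (4 thick, 24 high) along its x and y axes making four square compartments 82 mm wide, centred at x = +-43, y = +-43 mm. Origin: centre of its underside.
- green_mat: Green mat 170 (x) x 90 (y) x 3 high, fixed, the filled shaker's place. Origin: centre of its underside.
- orange_mat: Orange mat 170 (x) x 90 (y) x 3 high, fixed, the empties' place. Origin: centre of its underside; its x axis is its length.
- spacer0: Brass spacer, a round drum 15 across, 10 high, with a dark hole, 12 g. Origin: its centre; z along its hole. No. 1 from the mouth end of the shaker's store lane (y = +10) at the start.
- spacer1: Brass spacer, a round drum 15 across, 10 high, with a dark hole, 12 g. Origin: its centre; z along its hole. No. 2 from the mouth end of the shaker's store lane (y = +10) at the start.
- spacer2: Brass spacer, a round drum 15 across, 10 high, with a dark hole, 12 g. Origin: its centre; z along its hole. No. 3 from the mouth end of the shaker's store lane (y = +10) at the start.
- spacer3: Brass spacer, a round drum 15 across, 10 high, with a dark hole, 12 g. Origin: its centre; z along its hole. No. 4 from the mouth end of the shaker's store lane (y = +10) at the start.
- spacer4: Brass spacer, a round drum 15 across, 10 high, with a dark hole, 12 g. Origin: its centre; z along its hole. No. 5 from the mouth end of the shaker's store lane (y = +10) at the start.
- spacer5: Brass spacer, a round drum 15 across, 10 high, with a dark hole, 12 g. Origin: its centre; z along its hole. No. 6 from the mouth end of the shaker's store lane (y = +10) at the start.
- highlighter: Yellow highlighter pen lying down, 120 long (x), 22 thick; a bystander. Origin: on its underside, about its middle.
- cutters: Red-handled cutters lying down, 150 long (x), 60 wide, 12 high; a bystander. Origin: on its underside, about its middle.
- wire_spool: Copper-coloured wire spool standing, 54 across, 44 high; a bystander. Origin: on its underside, about its middle.
- flux_bottle: Amber bottle with a red cap, 40 across, 85 high; a bystander. Origin: on its underside, about its middle.
- screwdriver: Yellow-handled screwdriver lying along its x, about 200 long, 30 thick; a bystander. Origin: on its underside, about its middle.
Mind the look-alikes: they are no part of the job. Of the things that look like the shaker, the largest one is meant.

How it is judged:
By the outcome, as a careful person would: the job done as asked, in the order asked, and still so for the second after the job is handed in, with the robot touching nothing.
It also fails if it takes over 72 s, if anything falls off the work surface, if the arm or the gripper's body presses on something with over 40 N, if the wrist force passes 120 N, or if a joint passes its speed limit or range.

## Working session

There is one attempt and no reset: what is moved stays moved. The work goes in short steps, Python scripts to look and compute and a shell command to move; the robot and the scene stay as the last step left them, time stands still between calls to the robot, and variables do not carry over. Pictures are saved under pics/ and viewed, at most 10 in all, crops included, and the job is handed in when it is done.

```bash
ls; mkdir -p pics; python3 - <<'E'
from station import *
import cv2,numpy as np
for c in("scene","top"):
    p,d=grab_frame(c);cv2.imwrite(f"pics/{c}0.png",p);k=get_calibration(c)
    print(c,k["fx"],k["cx"],k["cy"],np.round(k["pose"],3).tolist())
    for t in("shaker","tray","green_mat","orange_mat","mouth","flux_bottle","wire_spool","screwdriver","cutters","highlighter"):
        print(t,[(round(r["conf"],2),np.round(r["extent"]).astype(int).tolist()) for r in look_for(t,c)])
print(arm.grasp_offset,arm.sense())
E
```

```text
pics
scene 406.98191441168456 244.28155672595597 193.22546846120926 [[0.018, 0.788, -0.616, 1210.291], [1.0, -0.022, 0.001, 11.632], [-0.013, -0.616, -0.788, 957.631], [0.0, 0.0, 0.0, 1.0]]
shaker [(0.91, [138, 185, 160, 224]), (0.59, [77, 218, 109, 244]), (0.57, [168, 145, 188, 168])]
tray [(0.67, [299, 163, 367, 226])]
green_mat [(0.77, [132, 184, 164, 228])]
orange_mat [(0.6, [212, 165, 252, 216]), (0.52, [284, 232, 298, 276])]
mouth [(0.69, [166, 145, 192, 166]), (0.6, [142, 185, 159, 225]), (0.57, [74, 215, 111, 245])]
flux_bottle [(0.75, [76, 180, 96, 205])]
wire_spool [(0.51, [186, 240, 207, 259])]
screwdriver [(0.7, [134, 184, 160, 225]), (0.62, [301, 166, 366, 226])]
cutters [(0.52, [376, 173, 406, 217])]
highlighter [(0.9, [282, 231, 298, 278])]
top 437.30851467219384 252.5655410541887 183.64966903452108 [[0.017, -0.983, 0.184, 213.536], [-1.0, -0.015, 0.016, 1.567], [-0.013, -0.184, -0.983, 1559.305], [0.0, 0.0, 0.0, 1.0]]
shaker [(0.77, [361, 152, 385, 178]), (0.6, [323, 170, 346, 202]), (0.6, [304, 224, 324, 252]), (0.25, [123, 170, 153, 206]), (0.21, [247, 174, 279, 226
[... 560 characters left out ...]
000003 {'time_s': 1.1, 'joints': array([1.11570392e+00, 3.77272424e-01, 8.10142521e-02, 1.27435926e+00,
       8.50044990e-06, 1.46049748e+00]), 'joint_vel': array([-0.00048509,  0.0007919 ,  0.00028876, -0.00193616,  0.00100919,
       -0.00043038]), 'tau': array([-5.06612323e-04, -4.63531423e+01,  2.70160353e+01,  2.72747047e-04,
       -1.20678669e-04, -1.51561136e-05]), 'ee_pos': array([194.37023456, 541.21826275, 231.35066147]), 'orientation': array([1.71544092e-01, 9.85176439e-01, 8.70823757e-05, 2.08693610e-05]), 'contact_force': array([-1.160437  ,  0.06868593,  0.57146236]), 'torque': array([ 0.05516613,  0.02340616, -0.00510952]), 'grip_force': 0.0, 'finger_gap': 85.46957660348241}
```

```bash
python3 - <<'E'
import cv2
a=cv2.imread("pics/top0.png")[110:300,100:410];cv2.imwrite("pics/topz.png",cv2.resize(a,None,fx=2.55,fy=2.55,interpolation=cv2.INTER_CUBIC))
a=cv2.imread("pics/scene0.png")[130:290,60:420];cv2.imwrite("pics/scenez.png",cv2.resize(a,None,fx=2.2,fy=2.2,interpolation=cv2.INTER_CUBIC))
E
```

```text
(no output)
```

View pics/topz.png

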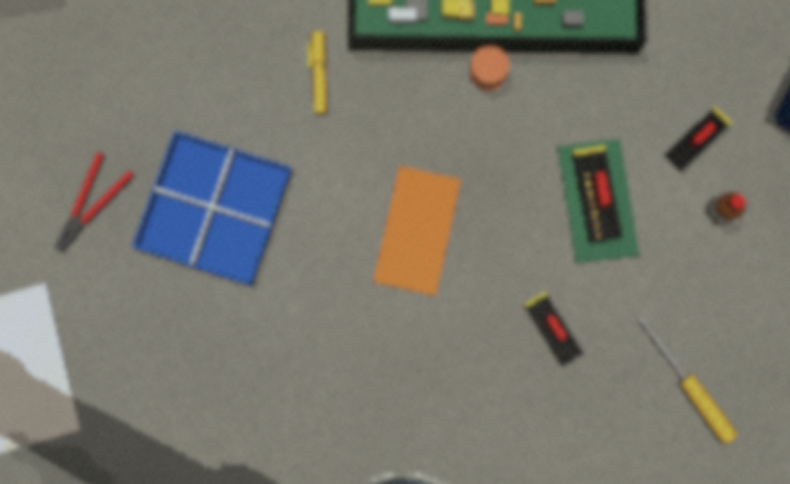

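View pics/scenez.png

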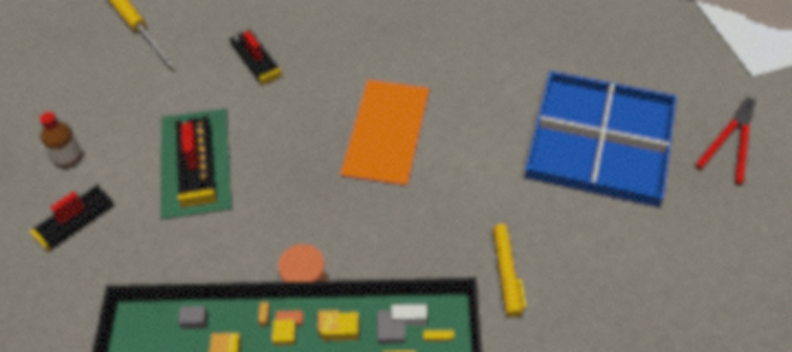

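The shaker lookalikes in the top picture are at pixels (334,186) on the green mat, (373,163) and (315,239). The one on the green mat is the largest, so that is the one meant, with its yellow end away from the robot. The tray is at (183,193) and the orange mat at (262,200). Next I'll measure them by colour and depth from both cameras.

```bash
cat >h.py <<'E'
from station import *
import cv2,numpy as np
def world(c,p,d):
    k=get_calibration(c);v,u=np.mgrid[0:384,0:512]
    X=np.stack([(u-k["cx"])/k["fx"]*d,(v-k["cy"])/k["fy"]*d,d,np.ones_like(d)],-1)
    return (X@k["pose"].T)[...,:3]
def rng(p,h0,h1,s=110,v0=40,v1=255):
    h=cv2.cvtColor(p,cv2.COLOR_BGR2HSV);return cv2.inRange(h,(h0,s,v0),(h1,255,v1))>0
def rect(P):
    (c,(w,h),a)=cv2.minAreaRect(P[:,:2].astype(np.float32))
    if w<h: w,h,a=h,w,a+90
    return np.round([*c,w,h,(a+90)%180-90],1)
E
python3 - <<'E'
from h import *
W={"top":(110,300,100,410),"scene":(130,290,60,420)}
B={"top":dict(green=(315,160,358,220),orange=(240,165,285,235),tray=(145,155,222,230)),
"scene":dict(green=(125,175,170,235),orange=(205,160,260,220),tray=(292,155,375,232))}
for c in W:
    p,d=grab_frame(c);X=world(c,p,d)
    for n,hs in dict(green=(45,90,60),orange=(5,22,150),tray=(100,125,120)).items():
        l,t,r,b=B[c][n];m=np.zeros((384,512),bool);m[t:b,l:r]=1
        m&=rng(p,*hs)&(d>0);P=X[m];z=np.median(P[:,2])
        print(c,n,m.sum(),"z",np.round(np.percentile(P[:,2],[5,50,95]),1),rect(P[abs(P[:,2]-z)<25]))
    l,t,r,b=B[c]["green"];m=np.zeros((384,512),bool);m[t:b,l:r]=1;m&=d>0
    h=cv2.cvtColor(p,cv2.COLOR_BGR2HSV)
    red=m&((h[...,0]<6)|(h[...,0]>172))&(h[...,1]>170)
    yel=m&(h[...,0]>20)&(h[...,0]<35)&(h[...,1]>130)
    blk=m&(h[...,2]<60)
    for n,q in(("red",red),("yel",yel),("blk",blk)):
        P=X[q];print(c,n,q.sum(),np.round(np.percentile(P[:,2],[5,50,95]),1),np.round(np.median(P,0),1),rect(P))
    v=X[150:160,230:240] if c=="top" else X[225:230,240:260]; print("table z",np.median(v[...,2]))
print(arm.sense()["time_s"])
E
```

```text
top green 620 z [-2.9  3.  12.8] [ 493.5 -267.5  166.6   86.9    7.9]
top orange 1054 z [-2.7  3.   9.1] [446.6 -12.4 164.6  84.5 -11.8]
top tray 1975 z [ 0.5  6.2 20.8] [471.6 275.8 175.3 172.8  73.2]
top red 60 [49.7 64.6 68.7] [ 497.  -263.    64.6] [ 498.7 -262.4   43.    22.6   26.2]
top yel 22 [18.6 22.  29.5] [ 558.9 -252.    22. ] [ 559.2 -252.6   39.9    5.8  -79.6]
top blk 209 [ 4.8 21.  28. ] [ 479.2 -265.7   21. ] [ 494.3 -262.8  118.8   43.9    9.8]
table z -0.8586124825293382
scene green 782 z [ 2.1  5.6 20.3] [ 493.6 -269.2  170.4   89.2    8. ]
scene orange 1304 z [2.1 5.1 8.4] [447.7 -14.3 172.9  89.2 -11.9]
scene tray 2540 z [ 5.1  8.6 25.3] [474.5 274.2 180.6 174.4 -16.6]
scene red 124 [24.6 63.  68.8] [ 509.3 -263.3   63. ] [ 484.9 -272.6   82.2   23.5   10.9]
scene yel 115 [10.1 22.7 27.6] [ 562.4 -253.6   22.7] [ 552.4 -255.5   44.5   28.5  -81.1]
scene blk 260 [ 8.5 24.6 27.5] [ 519.4 -261.2   24.6] [ 493.1 -265.9  120.4   44.4   10.2]
table z 1.9087835083806226
1.2
```

```bash
python3 -m creep '[[[-0.0437,-0.0196,0],[0,0,0],0.085],[[-0.0437,-0.0196,0],[0,0,0],0.085],[[-0.0437,-0.0196,0],[0,0,0],0.085],[[-0.0437,-0.0196,0],[0,0,0],0.085],[[-0.0437,-0.0196,0],[0,0,0],0.085],[[-0.0437,-0.0196,0],[0,0,0],0.085],[[-0.0437,-0.0196,0],[0,0,0],0.085],[[-0.0437,-0.0196,0],[0,0,0],0.085]]'
python3 -m creep '[[[-0.0207,-0.0497,0],[0,0,0],0.085],[[-0.0207,-0.0497,0],[0,0,0],0.085],[[-0.0207,-0.0497,0],[0,0,0],0.085],[[-0.0207,-0.0497,0],[0,0,0],0.085],[[-0.0207,-0.0497,0],[0,0,0],0.085],[[-0.0207,-0.0497,0],[0,0,0],0.085],[[-0.0207,-0.0497,0],[0,0,0],0.085],[[-0.0207,-0.0497,0],[0,0,0],0.085]]'
python3 -m creep '[[[-0.0207,-0.0497,0],[0,0,0],0.085],[[-0.0207,-0.0497,0],[0,0,0],0.085],[[0,0,0.02],[0,0,-9.9],0.085],[[0,0,0.02],[0,0,-9.9],0.085],[[0,0,0.02],[0,0,-9.9],0.085],[[0,0,0],[0,0,0],0.085]]'
python3 - <<'E'
from h import *
k=get_calibration("wrist");p,d=grab_frame("wrist");cv2.imwrite("pics/w1.png",p);np.save("w1d.npy",d);np.save("w1p.npy",k["pose"])
print({q:k[q] for q in("fx","cx","cy")},np.round(k["pose"],3).tolist())
s=arm.sense();print(s["time_s"],s["ee_pos"],s["orientation"],s["joints"])
for t in("shaker","mouth"): print(t,[(round(r["conf"],2),np.round(r["extent"]).astype(int).tolist()) for r in look_for(t,"wrist")])
E
```

```text
time_s: 2.2
ee_pos: [471.4, 274.3, 231.5]
orientation: [0.172, 0.985, 0.0, 0.0]
contact_force: [1.2, 0.4, -0.2]
finger_gap: 85.1
grip_force: 0.0
time_s: 3.2
ee_pos: [491.8, -156.5, 231.5]
orientation: [0.172, 0.985, 0.0, 0.0]
contact_force: [0.0, -0.1, -0.2]
finger_gap: 84.9
grip_force: 0.0
time_s: 3.95
ee_pos: [496.0, -261.5, 169.7]
orientation: [-0.086, 0.996, 0.001, -0.001]
contact_force: [1.1, -0.8, -0.1]
finger_gap: 84.7
grip_force: 0.0
{'fx': 297.3186396354542, 'cx': 257.12595269916864, 'cy': 192.3033708082726} [[-0.17, 0.945, 0.279, 424.692], [0.985, 0.162, 0.051, -274.568], [0.003, 0.284, -0.959, 310.807], [0.0, 0.0, 0.0, 1.0]]
4.0 [ 496.7051753  -261.93516487  170.93565139] [-8.52013305e-02  9.96363435e-01  5.40184819e-04 -5.88942704e-04] [-5.98302004e-01  3.74574025e-01 -8.06610018e-02  1.11715687e+00
  9.36655521e-05 -7.68911637e-01]
shaker [(0.88, [89, 193, 161, 259]), (0.78, [317, 0, 378, 68]), (0.77, [231, 118, 273, 239])]
mouth [(0.76, [317, 1, 377, 67]), (0.72, [86, 196, 162, 259])]
```

View pics/w1.png

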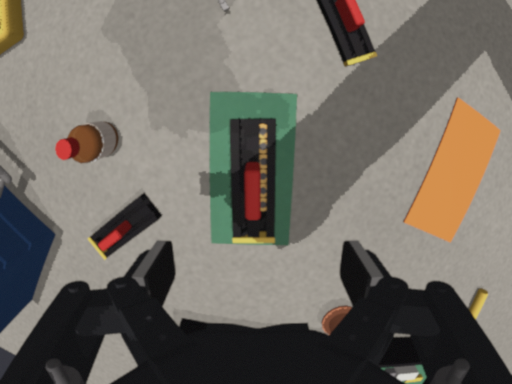

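The wrist picture shows the shaker on the green mat at about (253,180), with its fin at (253,190), spacers in the right-hand slit and the yellow plate at the bottom. It is clearly larger than the lookalikes at (125,225) and (347,30). I'll refine its pose from here.

```bash
cat >>h.py <<'E'
def wworld(k,d):
    v,u=np.mgrid[0:384,0:512];x=(u-k["cx"])/k["fx"];y=(v-k["cy"])/k["fy"];t=np.hypot(x,y);s=np.where(t>0,np.tan(np.minimum(t,1.4))/np.maximum(t,1e-9),1)
    return (np.stack([x*s*d,y*s*d,d,np.ones_like(d)],-1)@k["pose"].T)[...,:3]
E
python3 - <<'E'
from h import *
k=get_calibration("wrist");k["pose"]=np.load("w1p.npy");p=cv2.imread("pics/w1.png");d=np.load("w1d.npy");X=wworld(k,d)
h=cv2.cvtColor(p,cv2.COLOR_BGR2HSV);m=np.zeros((384,512),bool);m[90:246,205:300]=1;m&=d>0
H,S,V=h[...,0],h[...,1],h[...,2]
for n,q in(("red",m&((H<6)|(H>172))&(S>150)),("yel",m&(H>22)&(H<35)&(S>130)&(np.mgrid[0:384,0:512][0]>230)),("blk",m&(V<45)),("mat",m&(H>45)&(H<95)&(S>60)),("brass",m&(H>12)&(H<30)&(S>90)&(np.mgrid[0:384,0:512][0]<225))):
    P=X[q];z=np.percentile(P[:,2],[5,50,95]);print(n,q.sum(),np.round(z,1),rect(P))
    if n=="red": print("top",rect(P[P[:,2]>z[2]-4]),(P[:,2]>z[2]-4).sum())
    if n=="blk": print("roof",rect(P[(abs(P[:,2]-23)<4)]))
E
```

```text
red 904 [ 6.6 62.9 64.3] [ 511.3 -264.8   67.5   18.3   12.4]
top [ 500.4 -265.    45.3   13.5   10.2] 733
yel 132 [20.4 21.8 22.8] [ 562.3 -252.2   47.2   11.3   87.3]
blk 2291 [ 4.9 21.1 22.4] [ 498.  -266.4  123.6   45.9    9.8]
roof [ 497.  -265.6  121.9   43.9    9.8]
mat 6981 [0.2 1.4 2.8] [ 493.7 -268.2  168.5   88.9    8.2]
brass 477 [ 9.4 15.5 22.4] [ 487.  -257.3   97.2    9.    10.2]
```

```bash
python3 -m creep '[[[-0.0017,-0.0034,0.045],[0,0,0],0.085],[[0,0,0.045],[0,0,0],0.085],[[0,0,0.0515],[0,0,0],0.085],[[0,0,0],[0,0,0],0.05],[[0,0,0],[0,0,0],0.0],[[0,0,0],[0,0,0],0.0],[[0,0,0],[0,0,0],0.0],[[0,0,0],[0,0,0],0.0]]' 80
python3 -m creep '[[[0,0,0],[0,0,0],0.0],[[0,0,0],[0,0,0],0.0]]'
```

```text
time_s: 5.1
ee_pos: [501.2, -266.5, 32.1]
orientation: [-0.087, 0.996, -0.001, 0.002]
contact_force: [-1.0, 0.8, 6.4]
finger_gap: 12.7
grip_force: 79.2
time_s: 5.35
ee_pos: [501.2, -266.5, 32.1]
orientation: [-0.087, 0.996, -0.001, 0.002]
contact_force: [-0.7, -0.1, 6.6]
finger_gap: 13.0
grip_force: 79.2
```

```bash
python3 -m creep '[[[0,0,-0.01],[0,0,0],0.0],[[0,0,-0.03],[0,0,0],0.0],[[0,0,-0.04],[0,0,0],0.0],[[0,0,-0.03],[0,0,0],0.0],[[0,0,-0.01],[0,0,0],0.0],[[-0.0032,0.02,0],[0,0,0],0.0],[[-0.0064,0.04,0],[0,0,0],0.0],[[-0.008,0.05,0],[0,0,0],0.0]]'
python3 -m creep '[[[-0.008,0.05,0],[0,0,0],0.0],[[-0.008,0.05,0],[0,0,0],0.0],[[-0.008,0.05,0],[0,0,0],0.0],[[-0.008,0.05,0],[0,0,0],0.0],[[-0.008,0.05,0],[0,0,0],0.0],[[-0.0064,0.04,0],[0,0,0],0.0],[[-0.0035,0.022,0],[0,0,0],0.0],[[0,0,0],[0,0,5.5],0.0]]'
python3 -m creep '[[[0,0,0],[0,0,10.5],0.0],[[0,0,0],[0,0,10.5],0.0],[[0,0,0],[0,0,10.5],0.0],[[0,0,0],[0,0,10.5],0.0],[[0,0,0],[0,0,10.5],0.0],[[0,0,0],[0,0,10.5],0.0],[[0,0,0],[0,0,10.5],0.0],[[0,0,0],[0,0,10.5],0.0]]'
python3 -m creep '[[[0,0,0],[0,0,10.5],0.0],[[0,0,0],[0,0,10.5],0.0],[[0,0,0],[0,0,6],0.0],[[0,0,0],[0,0,0],0.0]]'
python3 - <<'E'
from h import *
s=arm.sense();print(s["time_s"],s["ee_pos"],s["orientation"],s["joints"])
p,d=grab_frame("scene");cv2.imwrite("pics/s2.png",cv2.resize(p[110:250,250:430],None,fx=4,fy=4,interpolation=cv2.INTER_CUBIC))
np.savez("s2",p=p,d=d)
E
```

```text
time_s: 6.35
ee_pos: [496.3, -151.6, 147.8]
orientation: [-0.086, 0.996, 0.001, -0.001]
contact_force: [0.3, 0.8, -2.4]
finger_gap: 13.1
grip_force: 78.3
time_s: 7.35
ee_pos: [490.3, 164.4, 147.8]
orientation: [-0.039, 0.999, 0.0, -0.002]
contact_force: [0.0, 0.0, -2.3]
finger_gap: 13.1
grip_force: 78.4
time_s: 8.35
ee_pos: [490.4, 162.6, 147.7]
orientation: [0.642, 0.767, -0.002, -0.002]
contact_force: [0.2, 0.3, -2.1]
finger_gap: 13.2
grip_force: 78.4
time_s: 8.85
ee_pos: [490.8, 162.4, 148.1]
orientation: [0.801, 0.599, -0.002, -0.001]
contact_force: [0.3, 0.6, -2.4]
finger_gap: 12.8
grip_force: 78.4
8.85 [490.81143172 162.44723455 148.05695119] [ 0.80090615  0.59878672 -0.00165347 -0.00103415] [ 1.96614586e-01  3.04929629e-01 -2.43059953e-01  1.02668210e+00
  4.41926280e-04  2.05423279e+00]
```

View pics/s2.png

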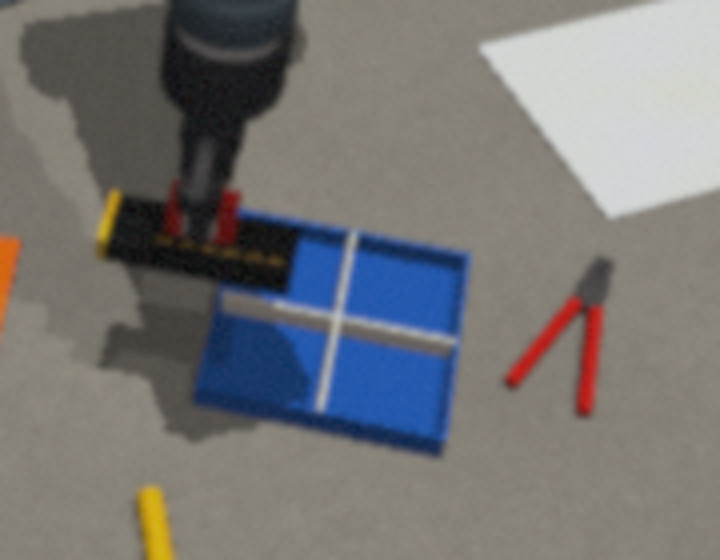

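```bash
cat >cnt.py <<'E'
from h import *
C=np.array([473,275.]);ex=np.array([.959,-.284]);ey=np.array([.284,.959])
o=[]
for c in("scene","top"):
    p,d=grab_frame(c);X=world(c,p,d);h=cv2.cvtColor(p,cv2.COLOR_BGR2HSV)
    m=((h[...,0]>8)&(h[...,0]<35)&(h[...,1]>60)&(h[...,2]>60)&(d>0)&(X[...,2]<80))
    q=X[...,:2]-C;a=q@ex;b=q@ey;m&=(abs(a)<110)&(abs(b)<130)
    n,l,st,_=cv2.connectedComponentsWithStats(m.astype(np.uint8))
    print(c,[(int(st[i,4]),int(np.median(a[l==i])),int(np.median(b[l==i])),int(np.median(X[l==i][:,2]))) for i in range(1,n) if st[i,4]>2])
    o.append(cv2.resize(p[140:245,275:395] if c=="scene" else p[145:240,130:250],(600,525),interpolation=cv2.INTER_CUBIC))
import sys
cv2.imwrite(f"pics/{sys.argv[1]}.png",o[0]);cv2.imwrite(f"pics/{sys.argv[1]}t.png",o[1])
s=arm.sense();print(s["time_s"],s["ee_pos"],s["orientation"])
E
python3 -m creep '[[[0,0.004,0.026],[0,0,0],0.0],[[0,0,0.027],[0,0,0],0.0],[[0,0,0],[0,10.7,0],0.0],[[0,0,0],[0,10.7,0],0.0],[[0,0,0],[0,10.7,0],0.0],[[0,0,0],[0,0,0],0.0],[[0,0,0],[0,0,0],0.0],[[0,0,0],[0,0,0],0.0]]'
python3 -m creep '[[[0,0,0],[0,0,0],0.0],[[0,0,0],[0,-10.7,0],0.0],[[0,0,0],[0,-10.7,0],0.0],[[0,0,0],[0,-10.7,0],0.0],[[0,0,0],[0,-10.7,0],0.0],[[0,0,0],[0,-10.7,0],0.0],[[0,0,0],[0,-10.7,0],0.0],[[0,0,0],[0,0,0],0.0]]'
python3 -m creep '[[[0,0,0],[0,0,0],0.0],[[0,0,0],[0,0,0],0.0],[[0,0,0],[0,0,0],0.0]]'
python3 cnt.py r1
```

```text
time_s: 9.9
ee_pos: [497.7, 161.9, 97.5]
orientation: [0.769, 0.576, 0.222, -0.165]
contact_force: [0.6, 0.4, -2.0]
finger_gap: 13.1
grip_force: 78.6
time_s: 10.9
ee_pos: [495.8, 164.1, 91.8]
orientation: [0.768, 0.577, -0.224, 0.164]
contact_force: [-0.3, 0.1, -3.3]
finger_gap: 12.9
grip_force: 78.6
time_s: 11.28
ee_pos: [497.4, 160.2, 98.8]
orientation: [0.771, 0.574, -0.22, 0.165]
contact_force: [0.3, -0.7, -2.2]
finger_gap: 12.8
grip_force: 78.7
scene [(4, 62, -69, 61), (15, 49, -13, 19)]
top []
11.375 [497.21602864 160.32655638  98.25216187] [ 0.77106667  0.57409479 -0.2203525   0.16527595]
```

View pics/r1.png

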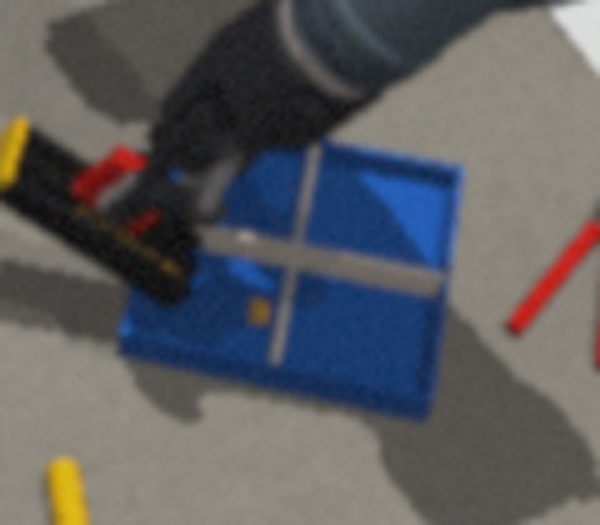

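One spacer lies in the compartment nearest the shaker, at (258,312) in the crop. Next is the compartment beyond it, 86 mm along tool x.

```bash
python3 -m creep '[[[0,0,0],[0,10.7,0],0.0],[[0,0,0],[0,10.7,0],0.0],[[0,0,0],[0,10.7,0],0.0],[[0.013,-0.003,0],[0,0,0],0.0],[[0.03,0,0],[0,0,0],0.0],[[0.03,0,0],[0,0,0],0.0],[[0.013,0,0],[0,0,0],0.0],[[0,0,0],[0,0,0],0.0]]'
python3 -m creep '[[[0,0,0],[0,10.7,0],0.0],[[0,0,0],[0,10.7,0],0.0],[[0,0,0],[0,10.7,0],0.0],[[0,0,0],[0,0,0],0.0],[[0,0,0],[0,0,0],0.0],[[0,0,0],[0,0,0],0.0],[[0,0,0],[0,0,0],0.0]]'
python3 -m creep '[[[0,0,0],[0,-10.7,0],0.0],[[0,0,0],[0,-10.7,0],0.0],[[0,0,0],[0,-10.7,0],0.0],[[0,0,0],[0,-10.7,0],0.0],[[0,0,0],[0,-10.7,0],0.0],[[0,0,0],[0,-10.7,0],0.0],[[0,0,0],[0,0,0],0.0],[[0,0,0],[0,0,0],0.0]]'
python3 -m creep '[[[0,0,0],[0,0,0],0.0],[[0,0,0],[0,0,0],0.0]]'
python3 cnt.py r2
```

```text
time_s: 12.38
ee_pos: [518.7, 245.1, 96.8]
orientation: [0.801, 0.599, -0.0, 0.0]
contact_force: [-1.0, -0.8, -2.5]
finger_gap: 13.0
grip_force: 78.6
time_s: 13.25
ee_pos: [519.6, 245.2, 97.7]
orientation: [0.77, 0.576, 0.222, -0.165]
contact_force: [-0.1, -0.2, -2.2]
finger_gap: 13.0
grip_force: 78.7
time_s: 14.25
ee_pos: [519.2, 245.0, 96.8]
orientation: [0.771, 0.575, -0.22, 0.165]
contact_force: [0.5, 0.1, -1.4]
finger_gap: 13.3
grip_force: 78.7
time_s: 14.5
ee_pos: [519.2, 243.6, 99.7]
orientation: [0.771, 0.574, -0.219, 0.165]
contact_force: [0.7, -1.0, -2.2]
finger_gap: 12.7
grip_force: 78.7
scene [(8, -59, -94, 3), (3, -35, -95, 1), (16, 48, -13, 21), (13, 44, 75, 20)]
top []
14.6 [518.94461621 243.66283473  98.90808053] [ 0.77113167  0.57416122 -0.22000244  0.16520827]
```

```bash
python3 -m creep '[[[0,0,0],[0,10.7,0],0.0],[[0,0,0],[0,10.7,0],0.0],[[0,0,0],[0,10.7,0],0.0],[[0,-0.013,0],[0,0,0],0.0],[[0,-0.03,0],[0,0,0],0.0],[[0,-0.03,0],[0,0,0],0.0],[[0,-0.013,0],[0,0,0],0.0],[[0,0,0],[0,0,0],0.0]]'
python3 -m creep '[[[0,0,0],[0,10.7,0],0.0],[[0,0,0],[0,10.7,0],0.0],[[0,0,0],[0,10.7,0],0.0],[[0,0,0],[0,0,0],0.0],[[0,0,0],[0,0,0],0.0],[[0,0,0],[0,0,0],0.0],[[0,0,0],[0,0,0],0.0]]'
python3 -m creep '[[[0,0,0],[0,-10.7,0],0.0],[[0,0,0],[0,-10.7,0],0.0],[[0,0,0],[0,-10.7,0],0.0],[[0,0,0],[0,-10.7,0],0.0],[[0,0,0],[0,-10.7,0],0.0],[[0,0,0],[0,-10.7,0],0.0],[[0,0,0],[0,0,0],0.0],[[0,0,0],[0,0,0],0.0]]'
python3 -m creep '[[[0,0,0],[0,0,0],0.0],[[0,0,0],[0,0,0],0.0]]'
python3 cnt.py r3
```

```text
time_s: 15.6
ee_pos: [435.7, 269.2, 97.1]
orientation: [0.801, 0.599, -0.0, 0.0]
contact_force: [1.0, 0.4, -2.8]
finger_gap: 12.8
grip_force: 78.7
time_s: 16.48
ee_pos: [437.4, 269.7, 97.7]
orientation: [0.77, 0.576, 0.222, -0.165]
contact_force: [0.8, 0.1, -2.4]
finger_gap: 13.0
grip_force: 78.7
time_s: 17.48
ee_pos: [436.7, 269.6, 96.8]
orientation: [0.771, 0.575, -0.22, 0.165]
contact_force: [-0.2, -0.4, -0.9]
finger_gap: 13.1
grip_force: 78.7
time_s: 17.73
ee_pos: [436.7, 268.3, 99.4]
orientation: [0.771, 0.574, -0.219, 0.165]
contact_force: [-0.7, -0.6, -2.4]
finger_gap: 12.7
grip_force: 78.7
scene [(11, -38, 72, 22), (14, 48, -14, 21), (15, 44, 75, 20)]
top [(4, 42, -12, 19)]
17.825 [436.46351172 268.31813304  98.63785424] [ 0.7710871   0.57425612 -0.22000132  0.1650879 ]
```

View pics/r3.png

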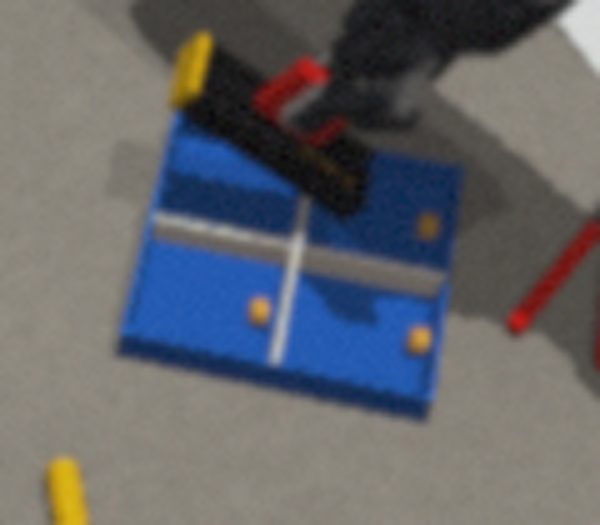

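Three compartments now hold one spacer each, at (258,310), (420,340) and (428,225). The fourth is next, 86 mm back along tool x.

```bash
python3 -m creep '[[[0,0,0],[0,10.7,0],0.0],[[0,0,0],[0,10.7,0],0.0],[[0,0,0],[0,10.7,0],0.0],[[-0.013,0,0],[0,0,0],0.0],[[-0.03,0,0],[0,0,0],0.0],[[-0.03,0,0],[0,0,0],0.0],[[-0.013,0,0],[0,0,0],0.0],[[0,0,0],[0,0,0],0.0]]'
python3 -m creep '[[[0,0,0],[0,10.7,0],0.0],[[0,0,0],[0,10.7,0],0.0],[[0,0,0],[0,10.7,0],0.0],[[0,0,0],[0,0,0],0.0],[[0,0,0],[0,0,0],0.0],[[0,0,0],[0,0,0],0.0],[[0,0,0],[0,0,0],0.0]]'
python3 -m creep '[[[0,0,0],[0,-10.7,0],0.0],[[0,0,0],[0,-10.7,0],0.0],[[0,0,0],[0,-10.7,0],0.0],[[0,0,0],[0,-10.7,0],0.0],[[0,0,0],[0,-10.7,0],0.0],[[0,0,0],[0,-10.7,0],0.0],[[0,0,0],[0,0,0],0.0],[[0,0,0],[0,0,0],0.0]]'
python3 -m creep '[[[0,0,0],[0,0,0],0.0],[[0,0,0],[0,0,0],0.0]]'
python3 cnt.py r4
```

```text
time_s: 18.82
ee_pos: [412.0, 186.2, 97.0]
orientation: [0.802, 0.598, -0.0, 0.0]
contact_force: [0.8, -0.5, -2.0]
finger_gap: 13.0
grip_force: 78.7
time_s: 19.7
ee_pos: [412.2, 187.2, 97.3]
orientation: [0.769, 0.576, 0.222, -0.165]
contact_force: [-0.1, -0.1, -1.4]
finger_gap: 12.7
grip_force: 78.7
time_s: 20.7
ee_pos: [411.9, 187.0, 96.9]
orientation: [0.77, 0.575, -0.22, 0.165]
contact_force: [0.6, 0.3, -0.7]
finger_gap: 12.8
grip_force: 78.8
time_s: 20.95
ee_pos: [412.0, 185.7, 98.7]
orientation: [0.771, 0.574, -0.22, 0.165]
contact_force: [0.3, 0.5, -1.4]
finger_gap: 13.1
grip_force: 78.8
scene [(13, -39, -6, 20), (13, -40, 73, 20), (14, 49, -14, 21), (18, 45, 76, 21)]
top [(4, 41, 77, 20)]
21.05 [411.85494662 185.80217509  98.13000398] [ 0.77104967  0.5741714  -0.22028813  0.16517492]
```

```bash
python3 -m creep '[[[0,0,0],[0,10.7,0],0.0],[[0,0,0],[0,10.7,0],0.0],[[0,0,0],[0,10.7,0],0.0],[[0,0.013,0],[0,0,0],0.0],[[0,0.03,0],[0,0,0],0.0],[[0,0.03,0],[0,0,0],0.0],[[0,0.013,0],[0,0,0],0.0],[[0,0,0],[0,0,0],0.0]]'
python3 cnt.py r5
```

```text
time_s: 22.05
ee_pos: [495.0, 161.9, 96.8]
orientation: [0.802, 0.598, -0.0, 0.0]
contact_force: [-0.1, 0.5, -1.7]
finger_gap: 12.9
grip_force: 78.7
scene [(13, -40, -6, 20), (12, -40, 72, 20), (14, 49, -14, 21), (14, 45, 76, 21)]
top [(6, 39, 78, 19), (7, -44, 74, 17)]
22.15 [493.07081067 162.06941165  96.46295268] [ 8.01354649e-01  5.98188807e-01 -8.43908881e-04 -4.07247838e-04]
```

View pics/r5.png

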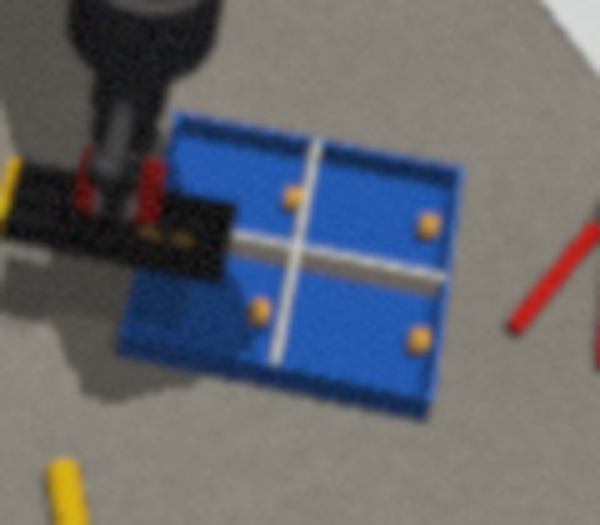

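All four compartments hold one spacer each; the fourth is at (290,198), left of the rib. Two remain in the shaker, at about (150,235) and (182,240). I'll rock once here and then once over the next compartment.

```bash

python3 -m creep '[[[0,0,0],[0,10.7,0],0.0],[[0,0,0],[0,10.7,0],0.0],[[0,0,0],[0,10.7,0],0.0],[[0,0,0],[0,0,0],0.0],[[0,0,0],[0,0,0],0.0],[[0,0,0],[0,0,0],0.0],[[0,0,0],[0,0,0],0.0]]'
python3 -m creep '[[[0,0,0],[0,-10.7,0],0.0],[[0,0,0],[0,-10.7,0],0.0],[[0,0,0],[0,-10.7,0],0.0],[[0,0,0],[0,-10.7,0],0.0],[[0,0,0],[0,-10.7,0],0.0],[[0,0,0],[0,-10.7,0],0.0],[[0,0,0],[0,0,0],0.0],[[0,0,0],[0,0,0],0.0]]'
python3 -m creep '[[[0,0,0],[0,0,0],0.0],[[0,0,0],[0,0,0],0.0],[[0,0,0],[0,0,0],0.0]]'
python3 cnt.py r6
python3 -m creep '[[[0,0,0],[0,10.7,0],0.0],[[0,0,0],[0,10.7,0],0.0],[[0,0,0],[0,10.7,0],0.0],[[0.013,0,0],[0,0,0],0.0],[[0.03,0,0],[0,0,0],0.0],[[0.03,0,0],[0,0,0],0.0],[[0.013,0,0],[0,0,0],0.0],[[0,0,0],[0,0,0],0.0]]'
python3 cnt.py r7
```

```text
time_s: 23.02
ee_pos: [494.5, 162.8, 97.4]
orientation: [0.77, 0.576, 0.222, -0.165]
contact_force: [-0.6, -0.3, -2.8]
finger_gap: 12.9
grip_force: 78.8
time_s: 24.02
ee_pos: [494.5, 162.4, 96.9]
orientation: [0.771, 0.575, -0.22, 0.165]
contact_force: [0.6, 0.3, -1.4]
finger_gap: 13.2
grip_force: 78.8
time_s: 24.4
ee_pos: [494.3, 161.2, 98.1]
orientation: [0.771, 0.574, -0.221, 0.165]
contact_force: [-0.5, -0.8, -2.4]
finger_gap: 13.4
grip_force: 78.8
scene [(14, -39, -6, 21), (12, -39, 72, 22), (34, 46, -16, 18), (16, 46, 76, 21)]
top [(7, -44, -7, 19)]
24.5 [494.12848442 161.38557416  97.46623419] [ 0.77069283  0.57433153 -0.22105607  0.16525756]
time_s: 25.5
ee_pos: [518.7, 245.0, 96.6]
orientation: [0.801, 0.599, -0.0, 0.0]
contact_force: [0.3, -0.7, -1.7]
finger_gap: 13.1
grip_force: 78.7
scene [(3, -14, -85, 27), (12, -39, 72, 21), (36, 46, -16, 17), (15, 45, 75, 21)]
top [(3, 63, -70, 68), (6, 40, -79, 72)]
25.6 [518.09279434 243.72282485  96.50299438] [ 8.01482892e-01  5.98017241e-01 -7.19219148e-04  1.88504794e-04]
```

B now holds two: its blob has doubled to 34 px. I'll rock over A.

```bash

python3 -m creep '[[[0,0,0],[0,10.7,0],0.0],[[0,0,0],[0,10.7,0],0.0],[[0,0,0],[0,10.7,0],0.0],[[0,0,0],[0,0,0],0.0],[[0,0,0],[0,0,0],0.0],[[0,0,0],[0,0,0],0.0],[[0,0,0],[0,0,0],0.0]]'
python3 -m creep '[[[0,0,0],[0,-10.7,0],0.0],[[0,0,0],[0,-10.7,0],0.0],[[0,0,0],[0,-10.7,0],0.0],[[0,0,0],[0,-10.7,0],0.0],[[0,0,0],[0,-10.7,0],0.0],[[0,0,0],[0,-10.7,0],0.0],[[0,0,0],[0,0,0],0.0],[[0,0,0],[0,0,0],0.0]]'
python3 -m creep '[[[0,0,0],[0,0,0],0.0],[[0,0,0],[0,0,0],0.0],[[0,0,0],[0,0,0],0.0]]'
python3 cnt.py r8
```

```text
time_s: 26.48
ee_pos: [519.6, 245.1, 97.6]
orientation: [0.77, 0.576, 0.222, -0.165]
contact_force: [0.2, 0.2, -1.6]
finger_gap: 13.1
grip_force: 78.8
time_s: 27.48
ee_pos: [519.2, 245.0, 96.8]
orientation: [0.771, 0.575, -0.22, 0.165]
contact_force: [0.4, -0.0, -1.7]
finger_gap: 12.7
grip_force: 78.8
time_s: 27.85
ee_pos: [518.9, 243.7, 98.7]
orientation: [0.771, 0.574, -0.22, 0.165]
contact_force: [-0.2, 0.8, -1.4]
finger_gap: 13.0
grip_force: 78.8
scene [(5, -70, -92, 1), (3, -49, -95, 2), (5, -34, -96, 0), (12, -40, 72, 21), (35, 47, -17, 16), (31, 45, 72, 20)]
top [(4, 36, 68, 20), (9, -46, -4, 17)]
27.95 [518.69424136 243.83288421  97.79559964] [ 0.77070845  0.57437574 -0.22089847  0.16524183]
```

View pics/r8.png

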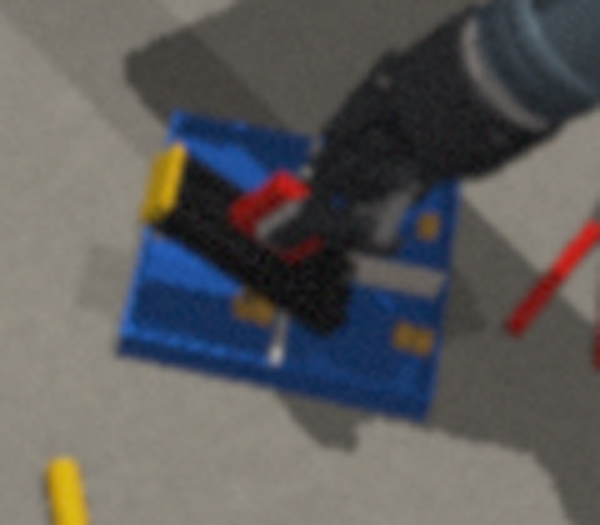

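Two spacers are in B (253,305), two in A (413,338), one in C (428,225), and one in D, seen from the top camera. All six are out. I'll take the shaker to the orange mat.

```bash

python3 -m creep '[[[0,0,0],[0,10.7,0],0.0],[[0,0,0],[0,10.7,0],0.0],[[0,0,0],[0,10.7,0],0.0],[[0,0,-0.02],[0,0,0],0.0],[[0,0,-0.03],[0,0,0],0.0],[[0,0,-0.015],[0,0,0],0.0],[[-0.015,0.001,0],[0,0,0],0.0],[[-0.04,0.001,0],[0,0,0],0.0]]'
python3 -m creep '[[[-0.05,0.001,0],[0,0,0],0.0],[[-0.05,0.001,0],[0,0,0],0.0],[[-0.05,0.001,0],[0,0,0],0.0],[[-0.04,0.001,0],[0,0,0],0.0],[[-0.021,0,0],[0,0,0],0.0],[[0,0,0],[0,0,-5.25],0.0],[[0,0,0],[0,0,-10.5],0.0],[[0,0,0],[0,0,-10.5],0.0]]'
python3 -m creep '[[[0,0,0],[0,0,-10.5],0.0],[[0,0,0],[0,0,-10.5],0.0],[[0,0,0],[0,0,-10.5],0.0],[[0,0,0],[0,0,-10.5],0.0],[[0,0,0],[0,0,-10.5],0.0],[[0,0,0],[0,0,-10.5],0.0],[[0,0,0],[0,0,-5.25],0.0],[[0,0,0],[0,0,0],0.0]]'
python3 cnt.py r9
python3 - <<'E'
from h import *
s=arm.sense();T=s["ee_pos"]
for c in("scene","top"):
    p,d=grab_frame(c);X=world(c,p,d);h=cv2.cvtColor(p,cv2.COLOR_BGR2HSV)
    q=X-T;f=np.array([.978,-.208]);a=q[...,:2]@f;b=q[...,:2]@[.208,.978]
    m=(d>0)&(abs(a)<80)&(abs(b)<32)&(q[...,2]<5)&(q[...,2]>-50)
    if m.sum()>20:
        r=m&(h[...,2]<60);print(c,r.sum(),"pitch fit slope",np.polyfit(a[r],q[...,2][r],1),np.percentile(a[m],[2,98]),np.percentile(b[m],[2,98]))
E
```

```text
time_s: 28.95
ee_pos: [504.6, 190.6, 160.8]
orientation: [0.801, 0.599, -0.0, 0.0]
contact_force: [-0.8, -1.1, -1.6]
finger_gap: 13.2
grip_force: 78.8
time_s: 29.95
ee_pos: [446.9, -13.1, 160.3]
orientation: [0.643, 0.766, -0.001, -0.001]
contact_force: [-0.2, 0.4, -1.4]
finger_gap: 13.1
grip_force: 78.8
time_s: 30.95
ee_pos: [447.2, -12.8, 160.6]
orientation: [0.106, 0.994, -0.0, -0.001]
contact_force: [0.8, 0.9, -2.0]
finger_gap: 13.3
grip_force: 78.8
scene [(13, -39, -6, 22), (12, -39, 72, 22), (32, 45, -15, 19), (31, 44, 72, 20)]
top [(17, 39, 73, 19), (15, 41, -13, 16), (6, -44, 73, 19), (6, -45, -6, 21)]
31.05 [447.6507164  -12.73089065 160.99939025] [ 1.05847014e-01  9.94382103e-01 -3.06625014e-05 -8.00674202e-04]
scene 281 pitch fit slope [  0.05119068 -12.08833435] [-41.30377468  66.82450237] [-22.18356538  22.38102184]
```

Both cameras confirm a 2/2/1/1 spread. Now lowering onto the mat.

```bash

python3 -m creep '[[[0,0,0.04],[0,0,0],0.0],[[0,0,0.05],[0,0,0],0.0],[[0,0,0.025],[0,0,0],0.0],[[0,0,0.006],[0,0,0],0.0],[[0,0,0.004],[0,0,0],0.0],[[0,0,0.002],[0,0,0],0.0],[[0,0,0],[0,0,0],0.0],[[0,0,0],[0,0,0],0.0]]'
```

```text
time_s: 32.15
ee_pos: [449.1, -12.6, 35.4]
orientation: [0.105, 0.994, 0.0, 0.001]
contact_force: [-0.4, 0.3, -0.5]
finger_gap: 12.7
grip_force: 78.8
```

```bash

python3 -m creep '[[[0,0,0.001],[0,0,0],0.0],[[0,0,0.001],[0,0,0],0.0],[[0,0,0],[0,0,0],0.0]]'
python3 -m creep '[[[0,0,0],[0,0,0],0.02],[[0,0,0],[0,0,0],0.04],[[0,0,0],[0,0,0],0.06],[[0,0,0],[0,0,0],0.085],[[0,0,0],[0,0,0],0.085],[[0,0,-0.02],[0,0,0],0.085],[[0,0,-0.05],[0,0,0],0.085],[[0,0,-0.06],[0,0,0],0.085]]'
python3 -m creep '[[[0,0,-0.04],[0,0,0],0.085],[[0,0,0],[0,0,0],0.085],[[0,0,0],[0,0,0],0.085]]'
python3 cnt.py r10
python3 - <<'E'
from h import *
k=get_calibration("wrist");p,d=grab_frame("wrist");cv2.imwrite("pics/w2.png",p);X=wworld(k,d)
h=cv2.cvtColor(p,cv2.COLOR_BGR2HSV);H,S,V=h[...,0],h[...,1],h[...,2]
q=X[...,:2]-[447,-13];a=q@[.978,-.208];b=q@[.208,.978];m=(d>0)&(abs(a)<110)&(abs(b)<70)&(X[...,2]<70)
r=m&(V<50)&(abs(X[...,2]-23)<10);print("roof",np.median(X[r][:,2]),np.polyfit(a[r],X[r][:,2],1),rect(X[r]))
o=m&(H>4)&(H<20)&(S>150)&(X[...,2]<8);print("mat",rect(X[o]))
E
```

```text
time_s: 32.52
ee_pos: [448.3, -12.5, 32.7]
orientation: [0.105, 0.994, 0.0, -0.0]
contact_force: [-0.3, 0.8, -0.9]
finger_gap: 13.6
grip_force: 78.8
time_s: 33.52
ee_pos: [447.3, -12.3, 163.3]
orientation: [0.105, 0.994, 0.0, -0.001]
contact_force: [0.4, -0.5, 0.5]
finger_gap: 85.0
grip_force: 0.0
time_s: 33.9
ee_pos: [448.1, -12.5, 202.1]
orientation: [0.105, 0.994, 0.0, -0.0]
contact_force: [0.0, -0.0, 0.3]
finger_gap: 84.8
grip_force: 0.0
scene [(13, -40, -6, 21), (12, -41, 72, 20), (32, 45, -15, 18), (31, 44, 72, 21)]
top [(17, 39, 74, 19), (15, 41, -14, 19), (7, -44, 74, 22), (6, -45, -6, 22)]
34.0 [447.25327216 -12.3484136  201.19850336] [ 1.05037812e-01  9.94466948e-01  1.32515507e-04 -1.59051912e-03]
roof 21.341037757194556 [-8.06584900e-04  2.12577253e+01] [445.6 -12.1 122.   42.1 -12.1]
mat [447.  -12.8 167.8  89.1 -11.8]
```

View pics/w2.png

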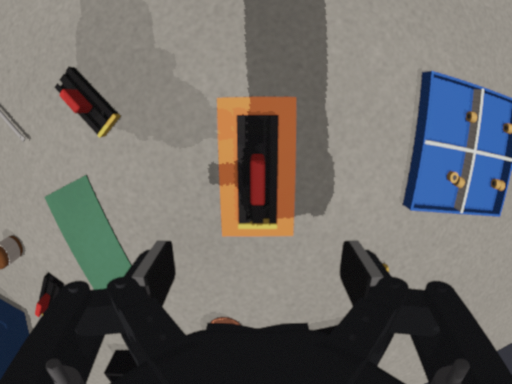

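The shaker lies flat, centred and lengthwise on the orange mat at (258,170). Its lanes are empty, and the spacers sit in all four tray compartments around (465,150).

```bash
python3 -c "
from station import arm
print(arm.hand_in())"
```

```text
the job is handed in; nothing more can be done
None
```

The job is handed in at about 34 s: the six spacers are spread 2/2/1/1 over the tray's four compartments, and the empty shaker lies flat, lengthwise and centred on the orange mat.

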